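# Start the machine's last hold-down screw square

### The job

The bending machine still has one coach screw standing loose and crooked in its front foot hole. Take the red-handled box key from the stand, feel it gently down over the screw's square head, bring key and screw square to the bench before the first turn, then start the screw with a quarter turn clockwise, keeping it straight. Leave the key standing on the screw, let go, and leave everything else on the bench as it is.

Things in the scene. Friction and masses are not known exactly. Their poses are not given: they have to be found in the camera images.
- key_handle (a point): Centre of the bar of the red T-handled box key (loose, 0.24 kg, balanced 65 mm up, 146 mm tall). z: along the shank, up from socket to handle; x: along the bar. Bar 92 mm (x) by 18 mm (y) by 22 mm (z), gripped at its middle across the 18 mm; the shank below it is 14 mm thick. The bar's centre is 135 mm above the key's open lower end. It starts upright in one of the stand's three pockets
- key_mouth (a point): Centre of the red key's open lower end (same axes as key_handle). The end is a steel tube, square outside (27 mm across flats) and inside (recess 20.8 mm across flats, 12 mm deep, flat floor; its flats face along x and y). When fully down on the screw it lies 12 mm below screw_head
- screw_head (a point): Centre of the top of the loose screw's square head, 75 mm above the bench; z: the screw's own axis, which leans with it. x and y do not follow the square: its angle is not given and must be felt or seen. Head 19 mm across flats, 10 mm high, upper 2.5 mm chamfered: in the key 0.9 mm play a side and 6 degrees of turning play either way; the key drops to 12 mm when the squares match
- pilot (a point): The pilot hole at bench height (z = 0) on which the screw rocks; z: the hole's axis, straight up. The screw is square when its head is straight above this point
- seat: The loose coach screw and its foot hole; origin as pilot. The screw rocks stiffly about the pilot point: about 2 N sideways at the head moves it, it can lean some 6 degrees any way and stays where it is put
- screw (a joint): Turn of the coach screw in rad, 0 as found, growing clockwise seen from above (a quarter turn is 1.57). It turns stiffly (0.12 N m; rubbing on the head's top does not turn it) and sinks 0.8 mm per rad (5 mm a turn)
- machine: The bending machine, fixed; origin at the middle of its base's underside. Base plate 180 mm (x) by 320 mm (y), 20 mm high. The two front foot holes lie at y = -125 mm, x = -55 and +55 mm: in one (it varies) the loose screw, in the other one already home. The clamp tower, up to 255 mm high, stands on the +y half from y = -13 mm on; its knob reaches to x = -146 mm
- stand: Wooden key stand, fixed, 74 mm (x) by 262 mm (y), 60 mm high, origin at its underside's centre. Three pockets in a row along y, 85 mm apart, 45 mm deep, with about 3 mm of play round the red key's socket; each holds a T key of the same height with its bar roughly along x. Lift a key straight up by 50 mm before moving it sideways
- key_blue: Blue-handled T key (13 mm, too small) in the stand, loose. Origin at its lower end; handle as on the red key
- key_black: Black-handled T key (10 mm, too small) in the stand, loose. Origin at its lower end; handle as on the red key
- tin: Round blue tin of brass tips, 90 mm across, 34 mm high, loose, origin at its underside
- iron_head: Steel iron club head, about 120 mm long and 65 mm high, loose, origin at its underside
- tape: Roll of paper tape, 90 mm across, 24 mm high, loose, origin at its underside
- bottle: Clear water bottle, 64 mm across, 190 mm high, loose, origin at its underside
- wood_head: Black wood club head, about 110 mm across, 75 mm high, loose, origin at its underside
Things that resemble listed ones, but are neither listed nor needed, are in the scene too. Leave any green look-alike of the part that bears key_handle alone.

How it is judged (in metres and radians):
On the way, in this order (a step that is already met when the one before it is completed fails the run):
1. the red key is fully down on the screw's head with key and screw square (screw within 2.9 degrees, key within 4.6), before the screw has been turned (z of key_mouth in the frame of screw_head between -0.016 and -0.009 m and horizontal distance between key_mouth and screw_head below 0.006 m and angle between screw_head's own z axis and vertical below 0.05 rad and angle between key_mouth's own z axis and vertical below 0.08 rad and value of joint screw below 0.2 rad), for 0.2 s.
2. the screw has been turned on by a quarter turn with the key on it (z of key_mouth in the frame of screw_head between -0.016 and -0.009 m and horizontal distance between key_mouth and screw_head below 0.006 m and value of joint screw above 1.3 rad), for 0.1 s.
At the end, for the whole second after the job is handed in: The screw has been turned 1.25 to 2.1 rad clockwise and is square within 3.7 degrees; the red key stands on its head, fully down (9 to 16 mm of socket over the head's top), upright within 10 degrees, at rest and released (value of joint screw between 1.25 and 2.1 rad and angle between screw_head's own z axis and vertical below 0.065 rad and z of key_mouth in the frame of screw_head between -0.016 and -0.009 m and horizontal distance between key_mouth and screw_head below 0.006 m and angle between key_mouth's own z axis and vertical below 0.17 rad and linear speed of key below 0.02 m/s and contact force between the fingers and key below 0.05 N); the robot touches nothing.
It fails at once if the screw is turned while it or the key leans (screw over 3.7 degrees, key over 5.7): cross-threaded (value of joint screw between 0.25 and 1.25 rad and (angle between screw_head's own z axis and vertical above 0.065 rad or angle between key_mouth's own z axis and vertical above 0.1 rad)).
It fails at once if the key is pressed or knocked hard on the screw (over 60 N) (contact force between key and seat above 60 N).
It fails at once if the screw is turned by the fingers or arm instead of the key (contact force between any of the fingers, the arm and seat above 3 N).
It fails at once if another thing on the bench is moved by more than 25 mm (distance of any of key_blue, key_black, tin, iron_head, tape, bottle, wood_head from where it was at the start of the episode above 0.025 m).
It also fails if it takes over 72 s, if anything falls off the work surface, if the arm or the gripper's body presses on something with over 40 N, if the wrist force passes 120 N, or if a joint passes its speed limit or range.

### The arm

A 6-joint arm with a two-finger parallel gripper is mounted at the origin on the work surface. World frame = base frame: x ahead of the robot, y to its left, z up, the work surface at z = 0. Lengths are in m, angles in degrees, forces in N, time in s.
With the tool pointing down it reaches from about 0.3 to 0.85 m from the base axis. Payload 5.4 kg.
Tool frame: the origin (TCP) lies midway between the tips of the shut fingers; the grasp point (between the pads) lies 19 mm behind it; z points along the fingers, y is the line along which they close (so a half turn about z gives the same grasp; the last joint's range is limited). The gripper opens to 85 mm and grips with 20 to 120 N. Pads are 22 mm wide; open, the fingers measure 114 mm over their backs; the gripper's body (76 mm by 85 mm) begins 54 mm behind the grasp point. The pads swing forward as they close: fully open they stand 13 mm farther back than shut.
Start: joints at [59.009, 9.076, 91.501, -0, 79.423, -12.038], TCP at [0.187, 0.544, 0.231] pointing down, gripper open.
Joint ranges: [-166.64, 166.64], [-54.1, 131.32], [10.49, 154.53], [-73.88, 253.88], [9.74, 151.15], [-171.62, 171.62]. Speed limits (degrees/s): [147.25, 147.25, 180, 180, 180, 180].

### API

Orientations are given as [roll, pitch, yaw] about the fixed x, y, z axes, in that order (R = Rz(yaw) Ry(pitch) Rx(roll)).
In Python, from rig import arm, fingers, solver, get_image, calibration gives the robot as it stands. The module is installed in compiled form; this text tells all that it offers. Calls block until the motion is done:
- arm.goto(position, orientation): joint-space move of the TCP to a pose.
- arm.move_linear(position, max_speed=0.15, orientation=None, threshold=None): straight line of the TCP; orientation=None keeps the orientation; max_speed is the mean speed in m/s. With threshold (N) it stops when the force on the tool has changed by that much, and returns True; else False.
- arm.move_j(angles): joint-space move.
- fingers.open_jaws() and fingers.grasp(f_grip=None): open the fingers fully, or close them until they stop; f_grip is the grip in N (None keeps the last).
- arm.wait(seconds).
- solver.ik(position, orientation): joint angles nearest the present ones, or None.
- arm.get_obs(): the state.
- get_image(name): name is "scene" or "top" or "wrist"; returns (picture, depth): 420x560x3 uint8, red, green, blue; 420x560 float32, m along the optical axis (not along the pixel's ray), 0 where there is no reading.
- calibration(name): a dict with "fov_y" (degrees; the focal length in pixels is half the picture's height over the tangent of half this angle, whatever the lens; pixels are square), "cx", "cy" (the principal point, pixels), "R" (3x3) and "t" (3): a world point X has camera coordinates R X + t; the wrist camera has in their place "mount" (4x4, takes a point from camera to tool coordinates, whose origin is the TCP and whose axes are the flange's). Camera axes: x right, y down, z forward; pixel columns grow to the right and rows downward; lengths in m; the calibration is good to about 2 mm. A picture is of the moment at which its call begins: read the wrist's pose just before it. calibration takes no time and is no camera call.
A pose or a line that the arm cannot do raises arm.PlanningError and nothing moves.
- arm.close_job(): hands the job in; it is judged then, once.
The state is a dict: "time": time; "joint_positions": joint angles; "joint_vel": joint speeds; "joint_torque": joint torques, N m; "eef_pos": TCP position; "ee_rot": TCP orientation; "contact_force": force on the tool from outside, world axes, zero at the start; "wrist_torque": the same for the moment, N m; "finger_gap": opening from 0.0 (shut) to 1.0 (fully open); "grasp_force": force on a finger pad.
Only numpy, scipy, OpenCV 4.12 (cv2) and the standard library are available. Lean on these libraries where they do the work, as an engineer would, in place of code of your own. Each camera call takes 0.05 s, during which the arm holds its last target. There are 200 camera calls.

## Working session

There is one attempt and no reset: what is moved stays moved. The work goes in short steps, each a Python script; the robot and the scene stay as the last script left them, time stands still between calls to the robot, and variables do not carry over. Pictures are saved under pics/ and viewed, at most 10 in all, crops included, and the job is handed in when it is done.

```bash
mkdir -p pics; cat > h.py <<'E'
import numpy as np, cv2
from rig import arm, fingers, solver, get_image, calibration
from scipy.spatial.transform import Rotation as Ro
np.set_printoptions(precision=4,suppress=True)
def cam(name):
    c=calibration(name); f=210/np.tan(np.radians(c["fov_y"])/2)
    if "R" in c: return f,c["cx"],c["cy"],np.array(c["R"]),np.array(c["t"])
    o=arm.get_obs(); T=np.eye(4); T[:3,:3]=Ro.from_euler('xyz',o["ee_rot"],degrees=True).as_matrix(); T[:3,3]=o["eef_pos"]
    W=np.linalg.inv(T@np.array(c["mount"])); return f,c["cx"],c["cy"],W[:3,:3],W[:3,3]
def cloud(C,d):
    f,cx,cy,R,t=C; v,u=np.mgrid[:d.shape[0],:d.shape[1]]
    P=np.stack([(u-cx)/f*d,(v-cy)/f*d,d],-1); return (P-t)@R
def plane(C,uv,z):
    f,cx,cy,R,t=C; uv=np.atleast_2d(uv).astype(float)
    r=np.c_[(uv[:,0]-cx)/f,(uv[:,1]-cy)/f,np.ones(len(uv))]@R; o=-R.T@t
    return o+r*((z-o[2])/r[:,2])[:,None]
def proj(C,X):
    f,cx,cy,R,t=C; p=np.atleast_2d(X)@R.T+t; return np.c_[p[:,0]/p[:,2]*f+cx,p[:,1]/p[:,2]*f+cy]
def save(n,im): cv2.imwrite(f"pics/{n}.png",im[...,::-1])
E
python3 - <<'E'
from h import *
ims=[]
for n in("scene","top"):
    C=cam(n); im,d=get_image(n); np.savez(f"{n}.npz",im=im,d=d); save(n,im); print(n,C[0],calibration(n), -C[3].T@C[4])
print(arm.get_obs()); print(calibration("wrist"))
E
```

```text
scene 402.4456607595539 {'fov_y': 55.111968281809986, 'cx': 274.1080013253742, 'cy': 209.28464651620314, 'R': array([[ 0.7777,  0.6285,  0.0133],
       [ 0.4108, -0.4921, -0.7676],
       [-0.4759,  0.6024, -0.6408]]), 't': array([-0.4195, -0.1177,  1.4715])} [ 1.0748 -0.6807  0.8583]
top 390.4690834524113 {'fov_y': 56.5440313365682, 'cx': 282.59633009194175, 'cy': 212.83013708662372, 'R': array([[-0.0219, -0.9994, -0.0285],
       [-0.9962,  0.0242, -0.0839],
       [ 0.0846,  0.0265, -0.9961]]), 't': array([0.0493, 0.5234, 1.273 ])} [0.4149 0.0029 1.3134]
{'time': 0.1, 'joint_positions': array([ 59.0092,   9.1121,  91.5659,  -0.001 ,  79.4257, -12.0386]), 'joint_vel': array([ 0.0644, -0.0854, -0.1215, -0.0562, -0.1051, -0.0867]), 'joint_torque': array([ -0.0014, -39.699 , -33.2337,  -0.0003,   0.0042,  -0.    ]), 'eef_pos': array([0.1865, 0.5433, 0.2304]), 'ee_rot': array([-179.8985,   -0.0206,  161.048 ]), 'contact_force': array([-1.2295,  0.3737,  0.0238]), 'wrist_torque': array([-0.0197, -0.0254, -0.0352]), 'grasp_force': 0.0, 'finger_gap': 1.0013899693820563}
{'fov_y': 67.1937646615624, 'cx': 279.7605228924178, 'cy': 214.5977752052672, 'mount': array([[ 0.0008, -0.9475, -0.3197,  0.082 ],
       [ 1.    ,  0.0008,  0.0002,  0.0008],
       [ 0.    , -0.3197,  0.9475, -0.1431],
       [ 0.    ,  0.    ,  0.    ,  1.    ]])}
```

View pics/scene.png

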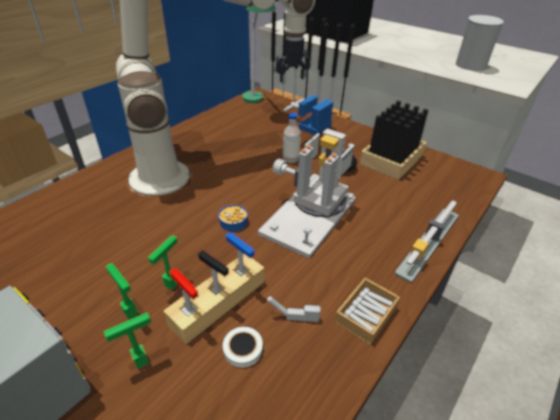

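View pics/top.png

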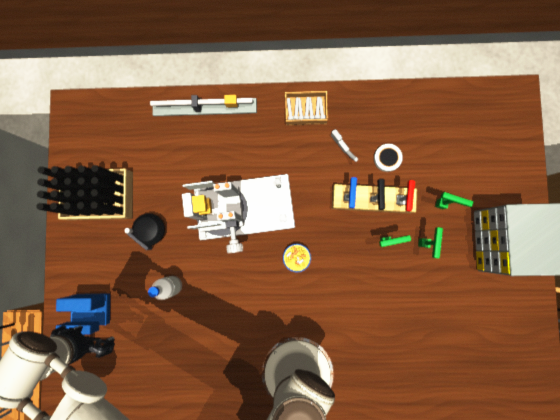

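The two pictures agree. The red T key is in the stand at scene (183,282) / top (411,195). The four green T keys are look-alikes and stay put. The loose, tall screw is at scene (308,237) / top (280,181), and the home screw is at scene (273,228). Next I measure both and look at them from close by.

```bash
python3 - <<'E'
from h import *
for n in("scene","top"):
    z=np.load(n+".npz"); im,d=z["im"],z["d"]; C=cam(n); P=cloud(C,d)
    h=cv2.cvtColor(im,cv2.COLOR_RGB2HSV)
    m=(((h[...,0]<6)|(h[...,0]>174))&(h[...,1]>180)&(h[...,2]>120)).astype(np.uint8)
    k,l,s,c=cv2.connectedComponentsWithStats(m)
    for i in range(1,k):
        if s[i,4]>40:
            q=P[(l==i)&(d>0)]; print(n,"red",s[i],c[i],np.median(q,0),q.min(0),q.max(0))
            r=cv2.minAreaRect(np.argwhere(l==i)[:,::-1].astype(np.float32)); print(r, plane(C,cv2.boxPoints(r),0.17 ))
C=cam("top");d=np.load("top.npz")["d"];P=cloud(C,d)
print("screw ray@.075",plane(C,[280,181],.075))
w=P[165:250,262:300]; zz=w[...,2]; mm=(zz>.045)&(zz<.1); print(w[mm].mean(0) if mm.any() else None, mm.sum())
# base plate
b=((P[...,2]>.012)&(P[...,2]<.03)).astype(np.uint8); b[:,:180]=0;b[:,300:]=0
r=cv2.minAreaRect(np.argwhere(b)[:,::-1].astype(np.float32)); print(r,plane(C,cv2.boxPoints(r),.02))
# stand
b=((P[...,2]>.05)&(P[...,2]<.07)).astype(np.uint8); b[:,:325]=0;b[:,425:]=0;b[:170]=0;b[220:]=0
r=cv2.minAreaRect(np.argwhere(b)[:,::-1].astype(np.float32)); print(r,plane(C,cv2.boxPoints(r),.06))
E
```

```text
scene red [171 268  26  30 314] [183.5318 282.1752] [ 0.5579 -0.3492  0.1593] [ 0.3801 -0.3607 -0.0037] [ 0.6033 -0.2529  0.1634]
((183.75, 282.2500305175781), (35.35533905029297, 9.192387580871582), 45.0) [[ 0.5213 -0.3583  0.17  ]
 [ 0.5175 -0.3363  0.17  ]
 [ 0.6136 -0.3492  0.17  ]
 [ 0.6158 -0.3697  0.17  ]]
top red [406 180   9  31 183] [409.8033 194.4645] [ 0.5572 -0.3425  0.1598] [ 0.5121 -0.3574  0.1516] [ 0.6012 -0.3298  0.1663]
((410.00006103515625, 195.00001525878906), (6.51857328414917, 30.42000961303711), 5.19442892074585) [[ 0.5119 -0.3249  0.17  ]
 [ 0.6009 -0.3372  0.17  ]
 [ 0.5987 -0.356   0.17  ]
 [ 0.5097 -0.3436  0.17  ]]
screw ray@.075 [[0.6226 0.0419 0.075 ]]
[0.6223 0.0506 0.0732] 37
((239.5, 244.0), (300.0, 119.0), 90.0) [[ 0.9433  0.3812  0.02  ]
 [ 0.9297 -0.0275  0.02  ]
 [-0.0577 -0.0024  0.02  ]
 [-0.0533  0.3809  0.02  ]]
((374.4474792480469, 197.49725341796875), (82.4122543334961, 23.23100471496582), 3.012787342071533) [[ 0.5364 -0.1253  0.06  ]
 [ 0.6115 -0.1316  0.06  ]
 [ 0.5906 -0.3942  0.06  ]
 [ 0.516  -0.3866  0.06  ]]
```

```bash
python3 - <<'E'
from h import *
for p in([.557,-.345,.26],[.622,.045,.3]):
  for y in range(-180,181,30):
    q=solver.ik(p,[180,0,y]); print(p,y,q)
def shot(n,p,y):
    arm.goto(p,[180,0,y]); arm.wait(.3); C=cam("wrist"); im,d=get_image("wrist"); np.savez(n+".npz",im=im,d=d,C=np.array(C,dtype=object)); return im
a=shot("w_s1",[.622,.045,.28],-98+0)
b=shot("w_s2",[.622,.045,.28],-8)
c=shot("w_k1",[.557,-.345,.28],-8)
save("w",np.vstack([np.hstack([a,b]),np.hstack([c,c])])[::1,::1][:840,:1120][::2,::2])
print(arm.get_obs()["time"])
E
```

```text
[0.557, -0.345, 0.26] -180 [ -42.3182   19.9508   75.3165    0.       84.7327 -132.3182]
[0.557, -0.345, 0.26] -150 [ -42.3182   19.9508   75.3165    0.       84.7327 -162.3182]
[0.557, -0.345, 0.26] -120 [-42.3182  19.9508  75.3165  -0.      84.7327 167.6818]
[0.557, -0.345, 0.26] -90 [-42.3182  19.9508  75.3165  -0.      84.7327 137.6818]
[0.557, -0.345, 0.26] -60 [-42.3182  19.9508  75.3165  -0.      84.7327 107.6818]
[0.557, -0.345, 0.26] -30 [-42.3182  19.9508  75.3165  -0.      84.7327  77.6818]
[0.557, -0.345, 0.26] 0 [-42.3182  19.9508  75.3165  -0.      84.7327  47.6818]
[0.557, -0.345, 0.26] 30 [-42.3182  19.9508  75.3165  -0.      84.7327  17.6818]
[0.557, -0.345, 0.26] 60 [-42.3182  19.9508  75.3165   0.      84.7327 -12.3182]
[0.557, -0.345, 0.26] 90 [-42.3182  19.9508  75.3165   0.      84.7327 -42.3182]
[0.557, -0.345, 0.26] 120 [-42.3182  19.9508  75.3165   0.      84.7327 -72.3182]
[0.557, -0.345, 0.26] 150 [ -42.3182   19.9508   75.3165    0.       84.7327 -102.3182]
[0.557, -0.345, 0.26] 180 [ -42.3182   19.9508   75.3165    0.       84.7327 -132.3182]
[0.622, 0.04
[... 441 characters left out ...]
.045, 0.3] 0 [-6.9469 14.2525 77.8186 -0.     87.929  83.0531]
[0.622, 0.045, 0.3] 30 [-6.9469 14.2525 77.8186 -0.     87.929  53.0531]
[0.622, 0.045, 0.3] 60 [-6.9469 14.2525 77.8186 -0.     87.929  23.0531]
[0.622, 0.045, 0.3] 90 [-6.9469 14.2525 77.8186  0.     87.929  -6.9469]
[0.622, 0.045, 0.3] 120 [ -6.9469  14.2525  77.8186   0.      87.929  -36.9469]
[0.622, 0.045, 0.3] 150 [ -6.9469  14.2525  77.8186   0.      87.929  -66.9469]
[0.622, 0.045, 0.3] 180 [ -6.9469  14.2525  77.8186   0.      87.929  -96.9469]Traceback (most recent call last):
  File "<stdin>", line 7, in <module>
  File "<stdin>", line 6, in shot
rig.PlanningError: the arm cannot take that pose within its joint ranges
```

```bash
cat >> h.py <<'E'
def shot(n,p,y,s=.3):
    arm.goto(p,[180,0,y]); arm.wait(s); C=cam("wrist"); im,d=get_image("wrist"); np.savez(n+".npz",im=im,d=d,C=np.array(C,dtype=object)); return im
E
python3 - <<'E'
from h import *
a=shot("w_s1",[.622,.045,.28],-70)
b=shot("w_s2",[.622,.045,.28],20)
c=shot("w_k1",[.557,-.345,.28],-8)
save("w",np.vstack([np.hstack([a,b]),np.hstack([c,c])])[::2,::2])
print(arm.get_obs()["time"])
E
```

```text
6.4583
```

View pics/w.png

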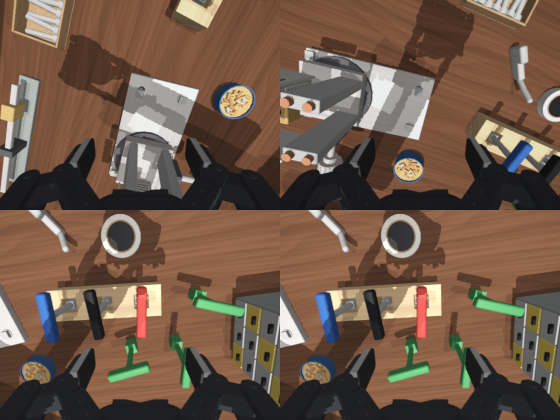

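The close views show the red bar third in the stand at about (141,312) half-scale. Two screw heads stand on the plate, which I'll enlarge next together with the key.

```bash
python3 - <<'E'
from h import *
out=[]
for n,X in(("w_s1",[.622,.045,.07]),("w_s2",[.622,.045,.07]),("w_k1",[.557,-.345,.15])):
    z=np.load(n+".npz",allow_pickle=True); C=z["C"]; u,v=proj(C,X)[0]; print(n,u,v)
    r=50 if n!="w_k1" else 70; u0,v0=int(u)-r,int(v)-r; print(u0,v0,400/(2*r))
    out.append(cv2.resize(z["im"][v0:v0+2*r,u0:u0+2*r],(400,400),interpolation=cv2.INTER_CUBIC))
    P=cloud(C,z["d"]); 
    if n!="w_k1":
        w=P[v0:v0+2*r,u0:u0+2*r]; m=(w[...,2]>.066)&(w[...,2]<.09); k,l,s,c=cv2.connectedComponentsWithStats(m.astype(np.uint8))
        for i in range(1,k):
            if s[i,4]>15: print(s[i],c[i],w[l==i].mean(0),w[l==i].min(0),w[l==i].max(0))
    else:
        m=P[...,2]>.145; h=cv2.cvtColor(z["im"],cv2.COLOR_RGB2HSV); m=m&((h[...,0]<8)|(h[...,0]>172))&(h[...,1]>150)&(P[...,2]<.18)
        q=P[m]; r_=cv2.minAreaRect((q[:,:2]*1000).astype(np.float32)); print("key",r_,np.median(q[:,2]),q.shape)
        t=np.load("w_k1.npz",allow_pickle=True)
save("crop",np.hstack([out[0],out[1]])); save("cropk",out[2])
E
```

```text
w_s1 280.42344562990655 183.42736524425055
230 133 4.0
[ 39  44  20  21 293] [48.041  53.8362] [0.6235 0.0488 0.074 ] [0.613  0.0389 0.0662] [0.6336 0.0602 0.0773]
w_s2 280.07335908007053 184.72300935842483
230 134 4.0
[ 37  39  19  20 290] [46.1655 48.4103] [0.6239 0.0504 0.0742] [0.6128 0.0399 0.067 ] [0.6337 0.0604 0.0771]
w_k1 281.3076602996999 205.01858692528424
211 135 2.857142857142857
key ((558.2847900390625, -345.9594421386719), (17.976062774658203, 91.29206085205078), 81.61038970947266) 0.1609050030492231 (1395, 3)
```

View pics/crop.png

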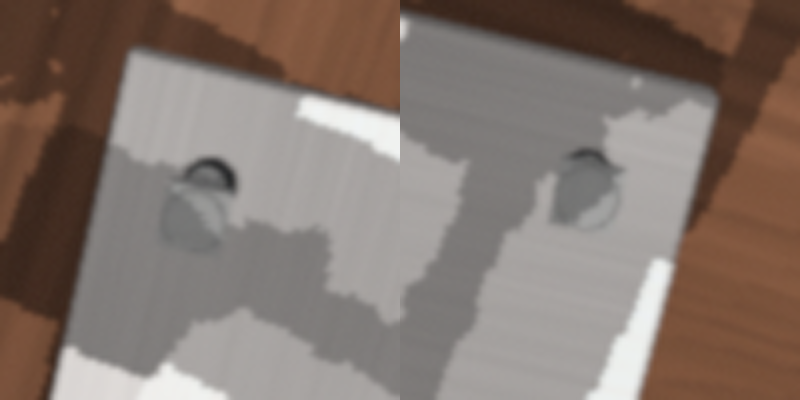

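View pics/cropk.png

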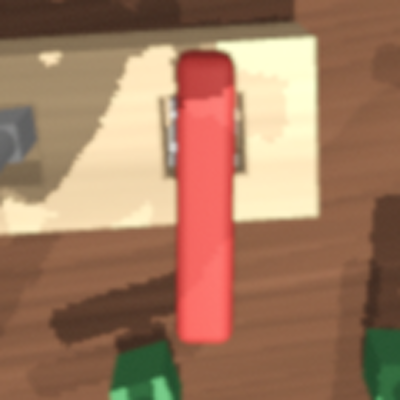

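Both wrist crops show the loose screw: its square head is offset from the dark foot hole, which shows at upper right in crop 1. The key crop confirms the red bar, in the stand pocket nearest the green keys. Next I compute the screw's lean, its square angle and the pilot from the plate edges.

```bash
cat > fit.py <<'E'
from h import *
def head(n,guess):
    z=np.load(n+".npz",allow_pickle=True); C=z["C"]; P=cloud(C,z["d"])
    near=np.hypot(P[...,0]-guess[0],P[...,1]-guess[1])<.022
    q=P[near&(P[...,2]>.066)&(P[...,2]<.085)]
    c=q.mean(0)
    for _ in range(4):   # top face: inner points near the plane
        t=q[(np.hypot(*(q-c)[:,:2].T)<.008)]; 
        A=np.c_[t[:,:2]-c[:2],np.ones(len(t))]; s=np.linalg.lstsq(A,t[:,2],rcond=None)[0]
        r=cv2.minAreaRect((q[:,:2]*1000).astype(np.float32)); c[:2]=np.array(r[0])/1000
    # plate edges
    f=(P[...,2]>.013)&(P[...,2]<.026)
    print(n,"head",r,"normal lean xy",-s[:2],"z",s[2],len(q))
    k,l,st,_=cv2.connectedComponentsWithStats(f.astype(np.uint8)); i=1+st[1:,4].argmax()
    hull=cv2.convexHull((P[l==i][:,:2]*1000).astype(np.float32))
    R=cv2.minAreaRect(hull); print(" plate",R); print(cv2.boxPoints(R))
    return q
if __name__=="__main__":
    for n in("w_s1","w_s2"): head(n,[.6237,.0496])
E
python3 fit.py; python3 - <<'E'
from h import *
# plate edges by pixel hue-independent height step, top cam and s2
for n in("w_s1","w_s2"):
    z=np.load(n+".npz",allow_pickle=True);C=z["C"];P=cloud(C,z["d"])
    f=(P[...,2]>.013)&(P[...,2]<.026)
    q=P[f][:,:2]; 
    # right (min y) edge and far (max x) edge as percentile lines
    ylo=[];xs=np.arange(.54,.64,.004)
    for x in xs: ylo.append(q[abs(q[:,0]-x)<.002][:,1].min())
    a=np.polyfit(xs,ylo,1); xe=[];ys=np.arange(.03,.15,.005)
    for y in ys: xe.append(q[abs(q[:,1]-y)<.0025][:,0].max())
    b=np.polyfit(ys,xe,1); print(n,a,b,np.degrees(np.arctan(a[0])),np.degrees(np.arctan(-b[0])))
    # corner
    M=np.array([[-a[0],1],[1,-b[0]]]);c=np.linalg.solve(M,[a[1],b[1]]);print("corner",c)
    th=(np.arctan(a[0])-np.arctan(b[0]))/2; ex=np.array([np.cos(th),np.sin(th)]);ey=np.array([-ex[1],ex[0]])
    print("pilot",c-.035*ex+.035*ey)
E
```

```text
w_s1 head ((623.0401000976562, 49.82783126831055), (19.187973022460938, 19.442663192749023), 8.5079984664917) normal lean xy [0.0753 0.0199] z 0.07524521257052195 293
 plate ((550.0038452148438, 166.68455505371094), (180.1181182861328, 319.70806884765625), 6.327571868896484)
[[442.8755 315.6391]
 [478.1113  -2.1213]
 [657.1322  17.73  ]
 [621.8964 335.4904]]
w_s2 head ((623.1219482421875, 50.16459274291992), (19.44423484802246, 18.81024932861328), 8.259275436401367) normal lean xy [0.0687 0.0319] z 0.07519819544102052 290
 plate ((549.8009033203125, 167.020263671875), (180.34869384765625, 319.4926452636719), 6.319233417510986)
[[442.5915 315.8707]
 [477.7574  -1.6808]
 [657.0103  18.1699]
 [621.8444 335.7213]]
w_s1 [ 1.7069 -1.1102] [2.5067 0.4995] 59.63593407820584 -68.25142466931325
corner [0.6964 0.0786]
pilot [0.6642 0.1161]
w_s2 [ 1.2821 -0.8925] [-0.1101  0.6589] 52.04781165758236 6.2835409577651875
corner [ 0.6635 -0.0418]
pilot [ 0.6159 -0.0283]
```

```bash
python3 - <<'E'
from h import *
z=np.load("w_k1.npz",allow_pickle=True);P=cloud(z["C"],z["d"]);q=P[(np.hypot(P[...,0]-.558,P[...,1]+.346)<.04)&(P[...,2]>.155)&(P[...,2]<.17)]
c=np.array([.5583,-.346]);e=np.array([np.cos(np.radians(-8.4)),np.sin(np.radians(-8.4))]);s=(q[:,:2]-c)@e;w=(q[:,:2]-c)@[-e[1],e[0]]
print(np.linalg.lstsq(np.c_[s,w,np.ones(len(s))][abs(w)<.006],q[:,2][abs(w)<.006],rcond=None)[0])
o=[180,0,-8.4]
arm.move_linear([.5583,-.346,.20],.2,o)
arm.move_linear([.5583,-.346,.131],.1,threshold=8)
print(arm.get_obs()["eef_pos"]); fingers.grasp(110)
ob=arm.get_obs();print(ob["time"],ob["finger_gap"],ob["grasp_force"],ob["contact_force"])
arm.move_linear([.5583,-.346,.22],.12); arm.wait(.3)
ob=arm.get_obs();print(ob["time"],ob["finger_gap"],ob["grasp_force"],ob["contact_force"],ob["wrist_torque"])
for n in("scene","top","wrist"):
    C=cam(n);im,d=get_image(n);np.savez("g_"+n+".npz",im=im,d=d,C=np.array(C,dtype=object))
z=np.load("g_scene.npz",allow_pickle=True); u,v=proj(z["C"],[.5583,-.346,.17])[0].astype(int)
a=cv2.resize(z["im"][v-50:v+50,u-50:u+50],(400,400),interpolation=3)
b=cv2.resize(np.load("g_wrist.npz")["im"],(533,400)) 
save("g",np.hstack([a,b[:,67:467]]))
E
```

```text
[-0.0008  0.008   0.1614]
[ 0.5588 -0.3464  0.1319]
8.4833 0.19066523330198254 107.88207292556763 [-0.6449  0.3661  2.3942]
9.675 0.1936603001224385 107.29526281356812 [-0.2536  0.7136 -2.5074] [-0.0094 -0.037  -0.0204]
```

View pics/g.png

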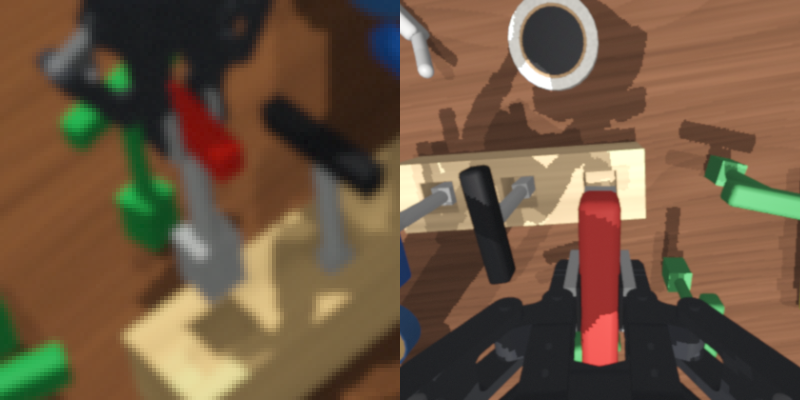

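Key is held and clear of the stand. I check its tilt in the grip.

```bash
python3 - <<'E'
from h import *
o=arm.get_obs();T=Ro.from_euler('xyz',o["ee_rot"],degrees=True).as_matrix();p=o["eef_pos"];print(p,o["ee_rot"])
for n in("g_wrist","g_scene","g_top"):
    z=np.load(n+".npz",allow_pickle=True);P=cloud(z["C"],z["d"]);L=(P-p)@T   # tool coords
    h=cv2.cvtColor(z["im"],cv2.COLOR_RGB2HSV);red=((h[...,0]<8)|(h[...,0]>172))&(h[...,1]>150)
    m=red&(abs(L[...,2]+.029)<.012)&(abs(L[...,0])<.06)&(abs(L[...,1])<.012);q=L[m]
    if len(q)>20:
        t=q[abs(q[:,1])<.006]; print(n,"bar",q.min(0),q.max(0),np.polyfit(t[:,0],t[:,2],1),np.polyfit(q[:,0],q[:,1],1))
    for a,b in((.0,.08),(.085,.12)):
        m=(L[...,2]>a)&(L[...,2]<b)&(np.hypot(L[...,0],L[...,1])<.03)&~red; q=L[m]
        if len(q)>10: print(n,a,len(q),q.mean(0),q.min(0),q.max(0),np.polyfit(q[:,2],q[:,0],1),np.polyfit(q[:,2],q[:,1],1))
E
```

```text
[ 0.5583 -0.346   0.2198] [-179.9924    0.0106   -8.3986]
g_wrist bar [-0.0382 -0.0097 -0.0346] [ 0.0458  0.0084 -0.0171] [ 0.0236 -0.0296] [-0.0034 -0.0007]
g_wrist 0.085 177 [ 0.0129 -0.0004  0.1087] [ 0.0124 -0.0141  0.097 ] [0.0135 0.0131 0.1168] [-0.0013  0.013 ] [-0.072   0.0074]
g_scene bar [-0.017  -0.0096 -0.0307] [ 0.046   0.0086 -0.0171] [ 0.0746 -0.029 ] [ 0.097  -0.0017]
g_scene 0.0 214 [0.0025 0.0018 0.0553] [-0.0151 -0.0141  0.0029] [0.0136 0.0134 0.0799] [-0.0166  0.0034] [-0.0013  0.0019]
g_scene 0.085 145 [0.0073 0.0038 0.101 ] [-0.0167 -0.0141  0.0854] [0.0143 0.0136 0.117 ] [0.0161 0.0057] [-0.0173  0.0056]
g_top bar [-0.0303 -0.0111 -0.0333] [ 0.0416  0.0069 -0.0188] [ 0.0236 -0.0291] [-0.1999 -0.0009]
g_top 0.0 12 [ 0.0041 -0.0119  0.0766] [-0.0045 -0.0156  0.0754] [ 0.0106 -0.0071  0.0784] [-1.9114  0.1505] [ 0.3114 -0.0357]
g_top 0.085 20 [ 0.0018 -0.0148  0.1011] [-0.0096 -0.0161  0.0853] [ 0.0117 -0.0139  0.1165] [-0.0149  0.0034] [ 0.009  -0.0157]
```

```bash
cat >> h.py <<'E'
PIL=np.array([.6183,.0487,0]); MT=np.array([-.0005,-.0003,.117])
def pose(lean,yaw,h):
    """TCP pose with key axis through the pilot along (lean,1), mouth h up the axis"""
    a=np.r_[lean,1.]; a/=np.linalg.norm(a)
    v=np.cross([0,0,1],a); s=np.linalg.norm(v); rv=v/s*np.arcsin(s) if s>1e-9 else v*0
    R=Ro.from_rotvec(rv)*Ro.from_euler('xyz',[180,0,yaw],degrees=True)
    return PIL+a*h-R.apply(MT), R.as_euler('xyz',degrees=True)
def st(msg=""):
    o=arm.get_obs();R=Ro.from_euler('xyz',o["ee_rot"],degrees=True);m=o["eef_pos"]+R.apply(MT);a=-R.as_matrix()[:,2]
    print(msg,"t%.2f"%o["time"],"mouth",m-PIL,"axis",a[:2],"F",o["contact_force"],"M",o["wrist_torque"],"gap %.3f"%o["finger_gap"],flush=True)
    return o
E
python3 - <<'E'
from h import *
L=[.066,.02];Y=98.4
arm.move_linear([.5583,-.346,.34],.25)
arm.goto([.61,.045,.34],[180,0,Y])
p,o=pose(L,Y,.095); arm.move_linear(p,.15,o)
p,o=pose(L,Y,.080); arm.move_linear(p,.05,o); arm.wait(.2); st("above")
p,o=pose(L,Y,.0630); print(arm.move_linear(p,.015,o,threshold=6)); arm.wait(.1); st("down")
E
```

```text
above t13.60 mouth [0.0055 0.0016 0.0801] axis [0.0653 0.02  ] F [ 0.1045 -0.6059 -2.9588] M [ 0.0027 -0.0256 -0.0213] gap 0.193
False
down t14.98 mouth [0.0041 0.0013 0.0628] axis [0.066  0.0199] F [-0.3298  0.7982 -3.3026] M [0.0617 0.1325 0.0282] gap 0.189
```

It dropped without resistance. A gentle press should confirm the floor contact.

```bash
python3 - <<'E'
from h import *
L=[.066,.02];Y=98.4
p,o=pose(L,Y,.0590); print(arm.move_linear(p,.008,o,threshold=5)); arm.wait(.1); st("press")
C=cam("wrist");im,d=get_image("wrist");s,_=get_image("scene");u,v=proj(cam("scene"),[.623,.05,.08])[0].astype(int)
save("d",np.hstack([cv2.resize(im,(533,400))[:,67:467],cv2.resize(s[v-45:v+45,u-45:u+45],(400,400),interpolation=3)]))
E
```

```text
True
press t15.41 mouth [0.004  0.0012 0.0618] axis [0.0659 0.02  ] F [0.8705 0.4774 6.2751] M [ 0.0274  0.1535 -0.0047] gap 0.193
```

View pics/d.png

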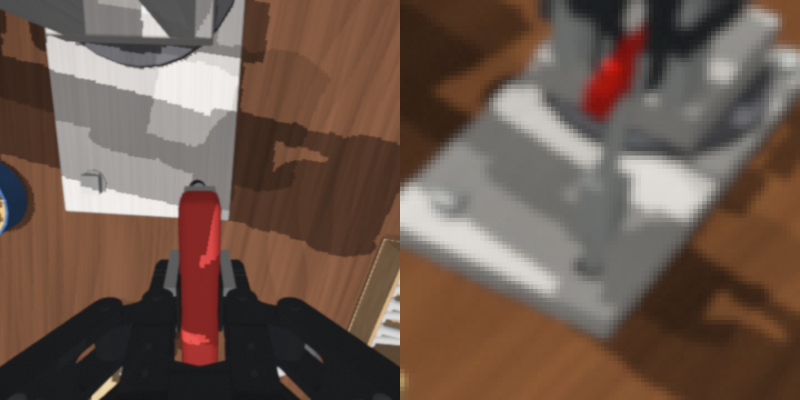

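The key is fully seated: floor contact comes at 61.8 mm, and the picture shows the socket over the head. Next I rock it square about the pilot.

```bash
python3 - <<'E'
from h import *
L=np.array([.066,.02]);Y=98.4
for k in(.8,.6,.4,.2,0,-.12,0):
    p,o=pose(L*k,Y,.0621); arm.move_linear(p,.012,o,threshold=25); st(k)
arm.wait(.5); st("square")
E
```

```text
0.8 t15.88 mouth [0.0035 0.001  0.0621] axis [0.052  0.0158] F [1.3636 0.8844 0.4365] M [ 0.1032 -0.1488  0.0414] gap 0.193
0.6 t16.23 mouth [0.0028 0.0008 0.0622] axis [0.0386 0.0118] F [1.694  0.7511 0.5641] M [ 0.1815 -0.3824  0.0141] gap 0.194
0.4 t16.59 mouth [0.0016 0.0005 0.0622] axis [0.0261 0.0078] F [1.3507 0.3119 2.4298] M [ 0.2467 -0.4076 -0.0005] gap 0.196
0.2 t16.95 mouth [0.0007 0.0003 0.0622] axis [0.013  0.0038] F [ 0.8675 -0.0822  2.5189] M [ 0.3231 -0.3453  0.0139] gap 0.190
0 t17.31 mouth [-0.0001  0.      0.0622] axis [-0.     -0.0001] F [2.2005 2.0918 2.3647] M [ 0.3373 -0.3536 -0.0176] gap 0.190
-0.12 t17.58 mouth [-0.0005 -0.0001  0.0622] axis [-0.0081 -0.0026] F [1.2529 1.3757 2.5484] M [ 0.3789 -0.2794  0.0204] gap 0.191
0 t17.86 mouth [-0.0001 -0.      0.0621] axis [0.0006 0.0001] F [0.6398 2.0613 3.7851] M [0.314  0.0159 0.0078] gap 0.192
square t18.36 mouth [-0.     -0.      0.0621] axis [0. 0.] F [-0.1549  1.5748  3.9984] M [ 0.3666 -0.0295 -0.0008] gap 0.193
```

```bash
cat > chk.py <<'E'
from h import *
def chk(n="c"):
    o=arm.get_obs();T=Ro.from_euler('xyz',o["ee_rot"],degrees=True).as_matrix();p=o["eef_pos"]
    C=cam("wrist");im,d=get_image("wrist");L=(cloud(C,d)-p)@T
    h=cv2.cvtColor(im,cv2.COLOR_RGB2HSV);red=((h[...,0]<8)|(h[...,0]>172))&(h[...,1]>150)
    m=red&(abs(L[...,2]+.029)<.012)&(abs(L[...,0])<.06)&(abs(L[...,1])<.012);q=L[m];t=q[abs(q[:,1])<.006]
    print("bar",q.min(0),q.max(0),"slope",np.polyfit(t[:,0],t[:,2],1))
    m=(L[...,2]>.085)&(L[...,2]<.12)&(np.hypot(L[...,0],L[...,1])<.03)&~red;q=L[m]
    if len(q)>20: print("sock",len(q),np.median(q,0),q.min(0),q.max(0),np.polyfit(q[:,2],q[:,0],1))
if __name__=="__main__": chk()
E
python3 chk.py
```

```text
bar [-0.0387 -0.0086 -0.0346] [ 0.046   0.0098 -0.017 ] slope [ 0.0225 -0.0299]
sock 177 [0.0135 0.0009 0.1077] [ 0.0131 -0.0127  0.0959] [0.014  0.0144 0.1154] [-0.006   0.0142]
```

The key is still true in the grip. Next comes the quarter turn, in small steps that follow the sink.

```bash
cat > turn.py <<'E'
from h import *
def step(y,h):
    p,o=pose([0,0],y,h); r=arm.move_linear(p,.05,o,threshold=20); return r
if __name__=="__main__":
    Y=98.4
    for k in range(1,20):
        y=Y-5*k; h=.0621-.0008*np.radians(max(0,5*k-5)); r=step(y,h)
        o=arm.get_obs()
        if k in(1,2) or k%4==0 or r: st(f"{k} {r}")
        F=o["contact_force"]
        if r or np.linalg.norm(F)>25 or abs(o["wrist_torque"][2])>.8: print("stop",k); break
        if k==2 and o["time"]>23: break
    arm.wait(.3); st("end"); step(y+3,h); arm.wait(.2); st("back")
    import chk; chk.chk()
E
python3 turn.py
```

```text
1 False t18.66 mouth [-0.0001 -0.0001  0.0621] axis [0.0003 0.0002] F [-0.2068  0.9788  4.0754] M [0.1967 0.1064 0.024 ] gap 0.188
2 False t18.91 mouth [-0.0002  0.      0.062 ] axis [0.0003 0.    ] F [-0.6476  1.8311  4.0427] M [0.3257 0.2824 0.0864] gap 0.193
4 False t19.41 mouth [-0.0001  0.      0.0619] axis [ 0.0002 -0.    ] F [-0.2506  0.6414  4.551 ] M [0.3443 0.2834 0.0719] gap 0.188
8 False t20.41 mouth [0.0001 0.0001 0.0616] axis [-0.0002 -0.0001] F [-0.3935  1.9238  5.1685] M [0.3922 0.2128 0.0638] gap 0.192
12 False t21.41 mouth [0.0001 0.     0.0613] axis [-0.0002 -0.    ] F [-0.1986  1.8661  4.2522] M [0.437  0.0277 0.0569] gap 0.191
16 False t22.41 mouth [ 0.0001 -0.      0.0611] axis [-0.0002  0.    ] F [1.0383 1.987  4.3173] M [ 0.4019 -0.0788  0.0581] gap 0.192
end t23.46 mouth [ 0.     -0.      0.0609] axis [-0.0001  0.0001] F [0.7762 0.7366 4.3374] M [ 0.3274 -0.2287  0.032 ] gap 0.188
back t23.91 mouth [-0.      0.      0.0609] axis [ 0.0001 -0.0001] F [0.2374 1.8304 3.7229] M [ 0.4073 -0.171  -0.0016] gap 0.196
bar [-0.0383 -0.0097 -0.0348] [ 0.046   0.0085 -0.0171] slope [ 0.0221 -0.0298]
sock 176 [ 0.0133 -0.0004  0.1082] [ 0.0128 -0.0142  0.0969] [0.0139 0.0128 0.1167] [-0.0066  0.0141]
```

```bash
python3 - <<'E'
from h import *
fingers.open_jaws(); arm.wait(.2); o=st("open"); p=o["eef_pos"]
arm.move_linear(p+[0,0,.14],.1); arm.wait(.3); st("up")
C=cam("wrist");im,d=get_image("wrist");s,sd=get_image("scene");Cs=cam("scene")
P=cloud(Cs,sd);q=P[(np.hypot(P[...,0]-.6183,P[...,1]-.0487)<.025)&(P[...,2]>.04)&(P[...,2]<.19)]
h=cv2.cvtColor(im,cv2.COLOR_RGB2HSV);red=((h[...,0]<8)|(h[...,0]>172))&(h[...,1]>150)
W=cloud(C,d);b=W[red&(W[...,2]>.19)&(W[...,2]<.23)];r=cv2.minAreaRect((b[:,:2]*1000).astype(np.float32))
print("bar",r,np.median(b[:,2])); c=b-b.mean(0);t=abs(c[:,0])<1;print("slopes",np.linalg.lstsq(np.c_[c[:,:2],np.ones(len(c))],c[:,2],rcond=None)[0])
for a in(.065,.1,.13,.16): 
    k=q[abs(q[:,2]-a)<.008]; print(a,len(k),k.mean(0)-PIL if len(k) else "")
u,v=proj(Cs,[.618,.05,.11])[0].astype(int)
save("f",np.hstack([cv2.resize(im,(533,400))[:,67:467],cv2.resize(s[v-45:v+45,u-45:u+45],(400,400),interpolation=3)]))
E
```

```text
open t24.83 mouth [ 0.     -0.      0.0609] axis [-0.0001  0.0001] F [-0.6617  0.176   0.6065] M [-0.0104 -0.0133 -0.0253] gap 0.999
up t26.68 mouth [-0.0001 -0.      0.2006] axis [ 0.0004 -0.    ] F [-0.1241 -0.1827  0.368 ] M [0.0247 0.0022 0.0575] gap 1.003
bar ((622.1210327148438, 51.180091857910156), (89.8858871459961, 15.801359176635742), 6.841536521911621) 0.2077207737166678
slopes [-0.025   0.0209 -0.    ]
0.065 41 [ 0.005  -0.0086  0.0673]
0.1 75 [ 0.0032 -0.004   0.0995]
0.13 20 [ 0.0033 -0.003   0.1289]
0.16 23 [ 0.0033 -0.003   0.1606]
```

View pics/f.png

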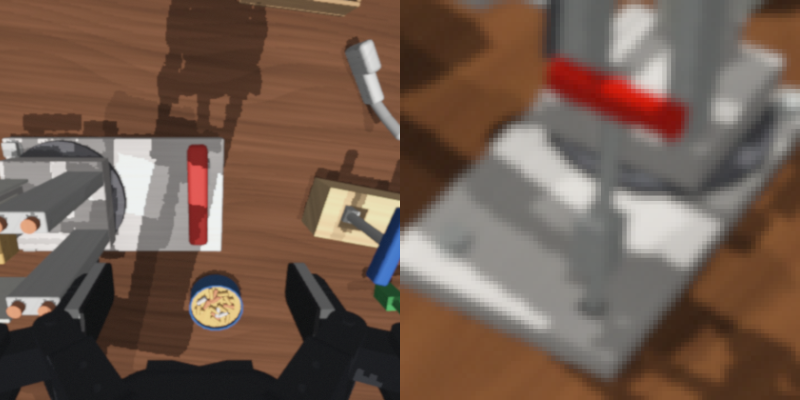

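The key stands upright and seated: bar top at 208 mm, leaning about 1.3°. The gripper is clear, so I hand in.

```bash
python3 -c "
from rig import arm
print(arm.close_job())"
```

```text
the job is handed in; nothing more can be done
None
```

Job handed in at about 27 s of the 72 s: the red key stands released on the squared-up screw, turned clockwise by an estimated 87° (from key travel and torque, not measured on the screw), leaning about 1.3° and fully down; no verdict was returned.

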